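Fit the drive gear on the flatted shaft and cap it

TASK

Fit the white drive gear onto the feed unit's flat-sided shaft: line up its bore flat with the shaft's flat, lower it without dropping it until it sits fully home on the collar, and let go. Then set the blue end cap, mouth down, squarely and fully home over the gear's hub, again without dropping it, and let go. Leave the screwdriver, jar and black idler gear where they are.

Things in the scene. Friction and masses are not known exactly. Their poses are not given: they have to be found in the camera images.
- gear: White plastic drive gear lying flat, hub up, about 220 g: toothed disc 114 mm across, 14 mm thick, with a central hub (see point gear_hub). An orange stripe on the disc and on the hub points along its +x, to the flat of its D bore. The bore goes right through: 27 mm in diameter, its flat 8 mm from the axis on the +x side. Origin: centre of the underside; z up along the axis.
- gear_hub (a point): Centre of the hub's top, 46 mm above the gear's origin, same axes. The hub stands 32 mm above the disc. It is 48 mm in diameter with two parallel grip flats 36 mm apart, facing the gear's +y and -y: grip it across y.
- shaft: Collar and steel D shaft, upright in the feed unit. Origin: on the axis, on the top face of the dark collar (60 mm across), 68 mm above the table; z up; +x points to the shaft's flat. The gear rests on this face: seated, the two origins coincide and the +x axes agree (it enters within about 0.1 rad). A stiff brake (0.5 N m) holds the shaft's angle, which varies and does not follow the unit.
- shaft_end (a point): Centre of the shaft's upper end, 30 mm above the collar's face, same axes as the shaft. Shaft 24 mm in diameter, flat 7 mm from its axis on the +x side, end chamfered 1.5 mm. Yellow marks on the end and on the collar point along +x.
- cap: Blue plastic flanged end cap lying mouth down, about 120 g, 50 mm tall: skirt 66 mm across, 14 mm high, with a round recess 51 mm in diameter, 14 mm deep; flange 76 mm across, 6 mm thick; grip bar on top. Origin: centre of the mouth (underside); z up. Seated, the recess's roof rests on the hub's top and the cap's origin is 32 mm above the gear's. Any yaw will do.
- cap_grip (a point): Centre of the top of the cap's grip bar, 50 mm above the cap's origin, same axes. The bar stands 30 mm above the flange, 40 mm long along x and 24 mm wide along y: grip it across y.
- unit: Feed drive unit, fixed to the bench: black ribbed body with an aluminium top plate 200 x 160 mm, the plate's top 60 mm above the table. Origin: centre of the underside, under the shaft's axis.
- driver: Bystander: red-handled screwdriver lying on the bench, 180 mm long along its x. Origin at the middle of its underside. Leave it alone.
- jar: Bystander: closed grease jar, 60 mm in diameter, 75 mm tall, upright. Origin at the centre of its underside. Leave it alone.
- idler: Bystander: small black idler gear, 64 mm across, 24 mm tall, lying flat. Origin at the centre of its underside. Leave it alone.
There are look-alikes about, which are no part of the job. Several things have the shape of the cap; the one meant has the colours described above. Of the things that look like the gear, take the one that is nearest to the robot's base at the start.

How it is judged:
On the way, in this order (a step that is already met when the one before it is completed fails the run):
1. the gear is keyed on the shaft, fully home on the collar, and let go, before the cap comes near (z of gear in the frame of shaft between -0.003 and 0.003 m and horizontal distance between gear and shaft below 0.004 m and angle between the x axis of gear and the x axis of shaft, either way round below 0.25 rad and angle between gear's own z axis and vertical below 0.06 rad and contact force between gear and the fingers below 0.1 N and distance between cap and gear above 0.08 m), for 0.2 s.
2. the cap sits fully home on the gear's hub and is let go (z of cap in the frame of gear between 0.029 and 0.035 m and horizontal distance between cap and gear below 0.005 m and angle between cap's own z axis and vertical below 0.07 rad and contact force between cap and the fingers below 0.1 N), for 0.2 s.
At the end, for the whole second after the job is handed in: The gear is home on the shaft (its underside within 3 mm of the collar's top, axes within 4 mm, flats aligned within 0.25 rad, upright within 0.06 rad), the cap is home on its hub (cap origin 29 to 35 mm above the gear's, axes within 5 mm, level within 0.07 rad), both let go and at rest (all of step 2 and z of gear in the frame of shaft between -0.003 and 0.003 m and horizontal distance between gear and shaft below 0.004 m and angle between the x axis of gear and the x axis of shaft, either way round below 0.25 rad and angle between gear's own z axis and vertical below 0.06 rad and linear speed of each of gear, cap below 0.02 m/s and contact force between gear and the fingers below 0.1 N); the robot touches nothing.
It fails at once if the gear or the cap is dropped (falls free of the fingers faster than 0.6 m/s, a drop of about 20 mm) ((contact force between gear and the fingers below 0.1 N and linear speed of gear above 0.6 m/s) or (contact force between cap and the fingers below 0.1 N and linear speed of cap above 0.6 m/s)).
It fails at once if the screwdriver, the jar or the idler gear is moved by more than 30 mm (distance of any of driver, jar, idler from where it was at the start of the episode above 0.03 m).
It also fails if it takes over 72 s, if anything falls off the work surface, if the arm or the gripper's body presses on something with over 40 N, if the wrist force passes 120 N, or if a joint passes its speed limit or range.

ROBOT

A 7-joint arm with a two-finger parallel gripper is mounted at the origin on the work surface. World frame = base frame: x ahead of the robot, y to its left, z up, the work surface at z = 0. Lengths are in m, angles in rad, forces in N, time in s.
With the tool pointing down it reaches from about 0.4 to 0.85 m from the base axis. Payload 10.4 kg.
Tool frame: the origin (TCP) lies at the very end of the fingers, on their centre line; the grasp point (between the pads) lies 19 mm behind it; z points along the fingers, y is the direction in which the jaws open and shut (so a half turn about z gives the same grasp; the last joint's range is limited). The gripper opens to 87 mm and grips with 3 to 60 N. Pads are 19 mm wide; open, the fingers measure 117 mm over their backs; the gripper's body (75 mm by 190 mm) begins 51 mm behind the grasp point.
Start: joints at [-1.337, 0.332, -0.065, 1.46, 0.022, 1.35, -0.088], TCP at [0.159, 0.605, 0.223] pointing down, gripper open.
Joint ranges: [-2.6, 2.6], [-0.5, 2.12], [-1.47, 1.34], [0.16, 2.42], [-1.27, 4.41], [0.06, 2.06], [-2.6, 2.6]. Speed limits (rad/s): [2.22, 2.22, 2.79, 2.79, 3.14, 3.14, 3.14].

INTERFACE

Orientations are given as [roll, pitch, yaw] about the fixed x, y, z axes, in that order (R = Rz(yaw) Ry(pitch) Rx(roll)).
In Python, from rig import env, viewer gives the robot as it stands.
- The arm moves only by the shell command python3 -m pendant 'ROWS' [FORCE]. ROWS is JSON, a list of rows, each a list of 7 numbers: the finger opening in mm, from 0 to 87, then the shift along the tool's x, y, z in units of 50 mm (1.0 is 50 mm), then the turn, a rotation vector about the tool's x, y, z in units of 8 degrees (1.0 is 8 degrees). In form: [[gripper, tx, ty, tz, wx, wy, wz], ...]. A call has 1 to 12 rows; each row shifts and turns the commanded pose from where the row before left it, along the tool's axes as they then stand; what a row does not reach is not made up. A row lasts 1/10 s, in which the tool goes at most 50 mm and 8.59 degrees, less where a joint would pass 70% of its speed; a pose out of reach is approached as far as the arm can. A call is refused whole if a number of a shift passes 1 or a number of a turn 1, either way. A call with a gripper value outside its range is refused whole. The fingers move at their own pace and stop on an object; FORCE is the grip in N (left out, the last holds). Time passes only in rows, so rows that do not move let the fingers close. It gives the time, the measured TCP pose, the force and the opening at its end, in the units of the state.
- env.state(): the state, without advancing time (a new reading comes with each control period).
- viewer.read_camera(name): name is "side" or "top" or "wrist"; returns (picture, depth): 420x560x3 uint8, blue, green, red; 420x560 float32, m along the optical axis (not along the pixel's ray), 0 where there is no reading.
- viewer.camera_params(name): a dict with "fx", "fy", "cx", "cy" (pixels), "R" (3x3) and "t" (3): a world point X has camera coordinates R X + t. Camera axes: x right, y down, z forward; pixel columns grow to the right and rows downward; lengths in m; the calibration is good to about 2 mm. A picture is of the moment at which its call begins: read the wrist's pose just before it. camera_params takes no time and is no camera call; for the wrist camera it gives the pose at the moment of the call.
- env.close_job(): hands the job in, once; it reports no verdict.
The state is a dict: "t": time; "joint_positions": joint angles; "qd": joint speeds; "effort": joint torques, N m; "ee_pos": TCP position; "ee_rot": TCP orientation; "ft_force": force on the tool from outside, world axes, zero at the start; "wrist_torque": the same for the moment, N m; "finger_gap": finger opening in m.
Only numpy, scipy, OpenCV 4.12 (cv2) and the standard library are available. Lean on these libraries where they do the work, as an engineer would, in place of code of your own. Each camera call takes 0.05 s, during which the arm holds its last target. There are 200 camera calls.

## Working session

There is one attempt and no reset: what is moved stays moved. The work goes in short steps, Python scripts to look and compute and a shell command to move; the robot and the scene stay as the last step left them, time stands still between calls to the robot, and variables do not carry over. Pictures are saved under pics/ and viewed, about 8 in all and at most 12, crops included, and the job is handed in when it is done.

```bash
mkdir -p pics; ls
cat > h.py <<'E'
import numpy as np, cv2
from rig import env, viewer
def cast(P,u,v,z):
    d=P["R"].T@np.array([(u-P["cx"])/P["fx"],(v-P["cy"])/P["fy"],1]); c=-P["R"].T@P["t"]
    return c+d*(z-c[2])/d[2]
def proj(P,X):
    c=P["R"]@np.array(X)+P["t"]; return P["fx"]*c[0]/c[2]+P["cx"],P["fy"]*c[1]/c[2]+P["cy"]
def pts(P,D):
    v,u=np.mgrid[0:D.shape[0],0:D.shape[1]]
    C=np.stack([(u-P["cx"])/P["fx"]*D,(v-P["cy"])/P["fy"]*D,D],-1)
    return (C-P["t"])@P["R"]
E
python3 - <<'E'
from h import *
s=env.state();print({k:np.round(v,3).tolist() for k,v in s.items()})
for n in("top","side"):
    I,D=viewer.read_camera(n);P=viewer.camera_params(n);cv2.imwrite(f"pics/{n}0.png",I);np.save(f"pics/{n}0.npy",D)
    print(n,P["fx"],np.round(-P["R"].T@P["t"],3),np.round(P["R"],2).tolist())
E
```

```text
pics
{'t': 0.0, 'joint_positions': [-1.337, 0.333, -0.065, 1.461, 0.022, 1.35, -0.088], 'qd': [-0.001, 0.0, 0.0, 0.001, 0.002, -0.0, 0.001], 'effort': [0.0, -62.326, 0.025, -38.989, -0.061, 0.04, 0.0], 'ee_pos': [0.159, 0.604, 0.222], 'ee_rot': [-3.14, 0.0, 2.885], 'ft_force': [-0.196, 1.026, 0.305], 'wrist_torque': [-0.037, -0.003, -0.005], 'finger_gap': 0.087}
top 522.9055855686347 [0.366 0.08  1.383] [[-0.02, -1.0, 0.02], [-0.99, 0.01, -0.13], [0.13, -0.02, -0.99]]
side 519.1400203378545 [ 0.339 -1.076  0.909] [[0.99, -0.15, 0.02], [-0.07, -0.56, -0.82], [0.14, 0.81, -0.57]]
```

View pics/top0.png

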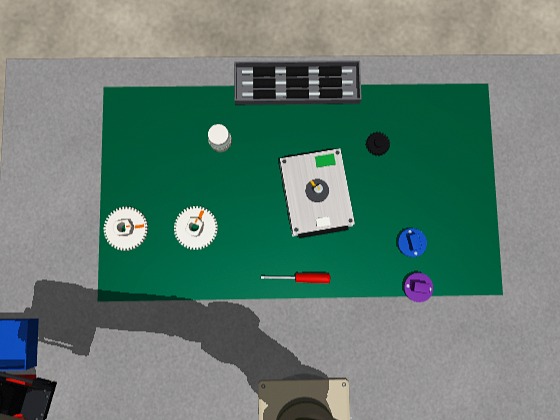

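View pics/side0.png

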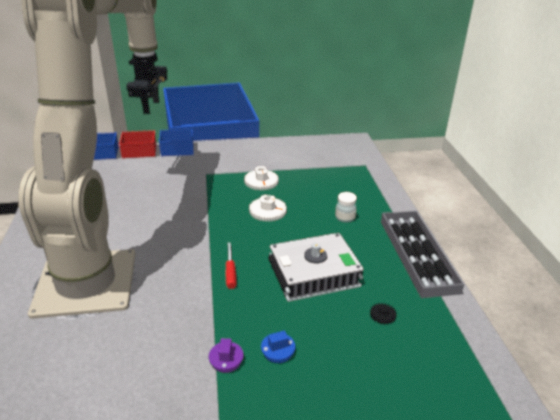

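Top view: there are two white gears, at (125,228) and (196,227). The robot's base is at about (300,400), so the one at (196,227) is nearer. There are two cap shapes, blue at (412,242) and purple at (418,287), and the blue one fits. The shaft is at (317,189), the driver at (300,277), the jar at (219,137) and the idler at (377,143). Next I'll measure and confirm in a crop.

```bash
cat > m.py <<'E'
from h import *
I=cv2.imread("pics/top0.png");D=np.load("pics/top0.npy");P=viewer.camera_params("top")
W=pts(P,D);H=cv2.cvtColor(I,cv2.COLOR_BGR2HSV)
def box(c,r):
    m=np.zeros(D.shape,bool);m[c[1]-r:c[1]+r,c[0]-r:c[0]+r]=1;return m
def circ(m,z,name):
    cs=max(cv2.findContours(m.astype(np.uint8),0,2)[0],key=cv2.contourArea)
    X=np.array([cast(P,u,v,z)[:2] for u,v in cs[:,0]]);(c,r)=cv2.minEnclosingCircle((X*1000).astype(np.float32));print(name,np.round(c,1),round(r,1));return np.array(c)/1000
def cen(m,z):
    v,u=np.nonzero(m);return cast(P,u.mean(),v.mean(),z)[:2]
for c in((125,228),(196,227)):
    b=box(c,30);w=b&(H[...,2]>120)&(H[...,1]<60)
    g=circ(w,.014,"gear disc"); print("dist",np.hypot(*g), "depth z top",np.percentile(W[...,2][b],99))
    t=w&(W[...,2]>.036);hb=cen(t,.046)
    print("hub",hb, t.sum())
    o=b&(H[...,0]<18)&(H[...,0]>5)&(H[...,1]>150); od=o&(W[...,2]<.025)
    q=cen(od,.014);print("stripe",q,od.sum(),"yaw",np.arctan2(*(q-g)[::-1]))
b=box((412,242),26);m=b&(H[...,0]>100)&(H[...,0]<125)&(H[...,1]>120)
c=circ(m,.02,"cap flange");t=m&(W[...,2]>.04);print("bar",cen(t,.05),t.sum())
v,u=np.nonzero(t);X=np.array([cast(P,a,d,.05)[:2]*1000 for a,d in zip(u,v)],np.float32);print(cv2.minAreaRect(X))
w,vv=np.linalg.eigh(np.cov(X.T));print("bar yaw",np.arctan2(vv[1,1],vv[0,1]))
b=box((317,189),18);y=b&(H[...,0]>18)&(H[...,0]<36)&(H[...,1]>130)
dk=b&(H[...,2]<110);dk=cv2.morphologyEx((dk|y).astype(np.uint8),cv2.MORPH_CLOSE,np.ones((5,5)));circ(dk,.068,"collar")
q=cen(y&(W[...,2]<.08),.068);q2=cen(y&(W[...,2]>=.08),.098);print("yellow",q,q2,y.sum())
st=b&(W[...,2]>.088);print("shaft end",cen(st,.098),st.sum())
C=[cv2.resize(I[v-30:v+30,u-30:u+30],(380,380),interpolation=2) for u,v in((196,227),(317,189))]
cv2.imwrite("pics/crop1.png",np.hstack(C))
E
python3 m.py
```

```text
gear disc [508.9 458.4] 58.0
dist 0.6849190873080977 depth z top 0.049260572325023136
hub [0.50960099 0.45810182] 157
stripe [0.51442822 0.42189079] 25 yaw -1.4208901399384652
gear disc [508.3 274.8] 58.0
dist 0.5777726441920906 depth z top 0.04970993325623946
hub [0.50723198 0.27408189] 153
stripe [0.54272396 0.26121573] 26 yaw -0.3744506491254306
cap flange [ 460.7 -292.5] 38.1
bar [ 0.46149622 -0.29153271] 162
((460.29986572265625, -289.3654479980469), (41.88420486450195, 60.52562713623047), 72.66163635253906)
bar yaw -2.9385233828654687
collar [594.2 -41.5] 30.2
yellow [ 0.61209474 -0.03212086] [ 0.59471155 -0.04223589] 27
shaft end [ 0.5939903 -0.0417828] 69
```

View pics/crop1.png

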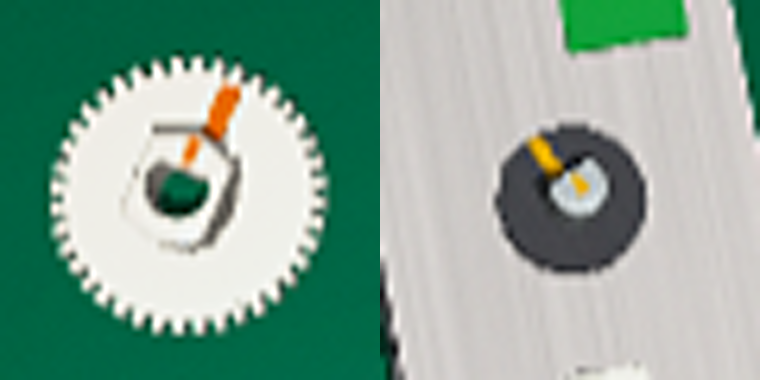

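The crop shows the nearer gear, with its stripe pointing up and right, and the shaft with yellow marks pointing up and left (+x+y). Measured positions:

| Item | x (m) | y (m) | Yaw (rad) |
|---|---|---|---|
| Gear | 0.508 | 0.274 | -0.374 |
| Shaft | 0.594 | -0.0415 | about 0.48 |
| Cap | 0.461 | -0.292 | about 0.203 |

I'll move above the gear next.

```bash
cat >> h.py <<'E'
from scipy.spatial.transform import Rotation as Ro
def plan(x,y,z,yaw):
    "delta in tool axes (units) to target pose: shift first, then turn"
    s=env.state();R=Ro.from_euler("xyz",s["ee_rot"])
    d=R.as_matrix().T@(np.array([x,y,z])-s["ee_pos"])/.05
    T=Ro.from_euler("xyz",[np.pi,0,yaw]);w=np.degrees((R.inv()*T).as_rotvec())/8
    print("t",round(s["t"],2),"pos",np.round(s["ee_pos"],4),"rot",np.round(s["ee_rot"],3),"F",np.round(s["ft_force"],1),"gap",round(s["finger_gap"],4),"q",np.round(s["joint_positions"],2));print("shift",np.round(d,3),"turn",np.round(w,3))
E
python3 -m pendant '[[87,-0.84,-0.46,0,0,0,0],[87,-0.84,-0.46,0,0,0,0],[87,-0.84,-0.46,0,0,0,0],[87,-0.84,-0.46,0,0,0,0],[87,-0.84,-0.46,0,0,0,0],[87,-0.84,-0.46,0,0,0,0],[87,-0.84,-0.46,0,0,0,0],[87,-0.84,-0.46,0,0,0,0],[87,-0.84,-0.46,0,0,0,0],[87,-0.84,-0.46,0,0,0,0],[87,0,0,0,0,0,0.85],[87,0,0,0,0,0,0]]'
python3 - <<'E'
from h import *
plan(.508,.2745,.15,-.374+np.pi)
P=viewer.camera_params("wrist");I,D=viewer.read_camera("wrist")
cv2.imwrite("pics/w1.png",I);np.savez("pics/w1.npz",D=D,**P)
print(np.round(-P["R"].T@P["t"],3),np.round(P["R"],2).tolist(),proj(P,[.508,.2745,.046]))
E
```

```text
t: 1.3
ee_pos: [0.5072, 0.2741, 0.2221]
ee_rot: [-3.141, -0.0, 2.761]
ft_force: [0.1, 1.3, -0.0]
finger_gap: 0.087
t 1.3 pos [0.5072 0.2741 0.2221] rot [-3.141 -0.     2.761] F [ 0.1  1.3 -0. ] gap 0.087 q [-0.79  0.22  0.25  1.61 -0.06  1.32  0.66]
shift [-0.014  0.014  1.442] turn [-0.005 -0.003 -0.046]
[0.434 0.304 0.384] [[0.37, 0.93, -0.0], [0.89, -0.36, 0.28], [0.26, -0.11, -0.96]] (np.float64(281.44446441624314), np.float64(190.68306696168645))
```

View pics/w1.png

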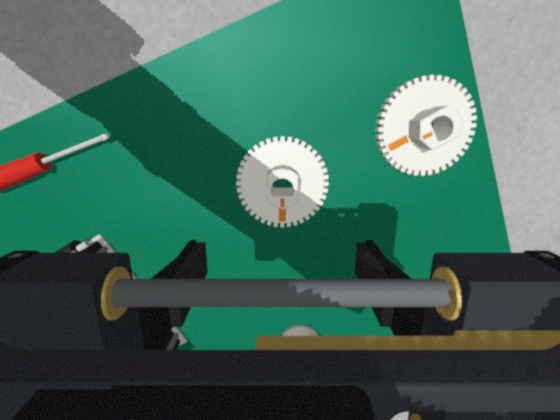

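The wrist view shows the gear at (282,182), centred between the fingers at (190,250) and (370,250), with its stripe pointing straight down, so it is aligned. I'll refine the numbers.

Run:
```python
from h import *
I=cv2.imread("pics/w1.png");P=dict(np.load("pics/w1.npz"));H=cv2.cvtColor(I,cv2.COLOR_BGR2HSV)
W=pts(P,P["D"])
b=np.zeros(I.shape[:2],bool);b[125:235,225:340]=1
w=b&~((H[...,0]>60)&(H[...,0]<100)&(H[...,1]>90))
cs=max(cv2.findContours(w.astype(np.uint8),0,2)[0],key=cv2.contourArea)
X=np.array([cast(P,u,v,.014)[:2]*1000 for u,v in cs[:,0]],np.float32);c,r=cv2.minEnclosingCircle(X);print("disc",c,r)
o=b&(H[...,0]<20)&(H[...,0]>4)&(H[...,1]>150)
for lo,hi,z in((-1,.025,.014),(.035,1,.046)):
    v,u=np.nonzero(o&(W[...,2]>lo)&(W[...,2]<hi));
    if len(u): q=cast(P,u.mean(),v.mean(),z)[:2]*1000;print(q,len(u),"yaw",np.arctan2(*(q-c)[::-1]))
t=b&(W[...,2]>.036)&w;v,u=np.nonzero(t);print("hub",cast(P,u.mean(),v.mean(),.046),W[t][:,2].max())
```

```text
disc (506.5743103027344, 275.68560791015625) 58.06859588623047
[544.7179153  260.68505429] 56 yaw -0.37468709276187195
[521.19308415 269.91130018] 24 yaw -0.3761822271637968
hub [0.50479219 0.27577999 0.046     ] 0.3837252518914103
```

```bash
python3 -m pendant '[[87,0,0.02,0.8,0,0,-0.04],[87,0,0,0.9,0,0,0],[87,0,0,0.9,0,0,0],[87,0,0,0.7,0,0,0],[87,0,0,0.4,0,0,0],[87,0,0,0.25,0,0,0],[87,0,0,0.07,0,0,0],[87,0,0,0,0,0,0],[20,0,0,0,0,0,0],[20,0,0,0,0,0,0],[20,0,0,0,0,0,0],[20,0,0,0,0,0,0]]' 30
python3 -m pendant '[[20,0,0,0,0,0,0],[20,0,0,0,0,0,0],[20,0,0,0,0,0,0]]'; python3 -c "
from h import *
plan(.507,.275,.02,2.767)"
```

```text
t: 2.55
ee_pos: [0.5072, 0.2764, 0.022]
ee_rot: [3.141, 0.0, 2.772]
ft_force: [-0.0, -0.1, 0.1]
finger_gap: 0.0628
t: 2.85
ee_pos: [0.5069, 0.2763, 0.0215]
ee_rot: [3.142, -0.0, 2.772]
ft_force: [0.3, 1.0, 0.0]
finger_gap: 0.0389
t 2.85 pos [0.5069 0.2763 0.0215] rot [ 3.142 -0.     2.772] F [0.3 1.  0. ] gap 0.0389 q [-0.76  0.43  0.22  1.8  -0.11  0.92  0.71]
shift [-0.012 -0.024  0.031] turn [ 0.    -0.     0.033]
```

```bash
python3 -m pendant '[[20,0,0,0,0,0,0],[20,0,0,0,0,0,0],[20,0,0,0,0,0,0],[20,0,0,-0.2,0,0,0],[20,0,0,-0.4,0,0,0],[20,0,0,-0.6,0,0,0],[20,0,0,-0.7,0,0,0],[20,0,0,-0.7,0,0,0],[20,0,0,-0.4,0,0,0],[20,0,0,-0.2,0,0,0],[20,0,0,0,0,0,0]]' ; python3 -c "
from h import *
plan(.594,-.0415,.18,.48+np.pi)"
```

```text
t: 3.95
ee_pos: [0.5073, 0.2766, 0.1828]
ee_rot: [3.14, 0.001, 2.772]
ft_force: [-0.1, -0.3, -1.2]
finger_gap: 0.0358
t 3.95 pos [0.5073 0.2766 0.1828] rot [3.140e+00 1.000e-03 2.772e+00] F [-0.1 -0.3 -1.2] gap 0.0358 q [-0.79  0.25  0.25  1.66 -0.07  1.24  0.67]
shift [-3.916 -5.306  0.05 ] turn [ 0.01   0.013 -6.087]
```

```bash
python3 -m pendant '[[20,-0.3,-0.26,0,0,0,0],[20,-0.6,-0.52,0,0,0,0],[20,-0.66,-0.56,0,0,0,0],[20,-0.66,-0.56,0,0,0,0],[20,-0.66,-0.56,0,0,0,0],[20,-0.66,-0.56,0,0,0,0],[20,-0.6,-0.52,0,0,0,0],[20,-0.5,-0.4,0,0,0,0],[20,-0.3,-0.24,0,0,0,0]]'
python3 -m pendant '[[20,0,0,0,0,0,-0.4],[20,0,0,0,0,0,-0.8],[20,0,0,0,0,0,-0.9],[20,0,0,0,0,0,-1],[20,0,0,0,0,0,-1],[20,0,0,0,0,0,-0.9],[20,0,0,0,0,0,-0.7],[20,0,0,0,0,0,-0.4],[20,0,0,0,0,0,0],[20,0,0,0,0,0,0]]'
python3 - <<'E'
from h import *
plan(.594,-.0415,.18,.48+np.pi)
P=viewer.camera_params("wrist");I,D=viewer.read_camera("wrist")
cv2.imwrite("pics/w2.png",I);np.savez("pics/w2.npz",D=D,**P)
print(proj(P,[.594,-.0415,.098]))
E
```

```text
t: 4.85
ee_pos: [0.6615, -0.0114, 0.1794]
ee_rot: [-3.139, -0.002, 2.768]
ft_force: [0.7, 1.0, -1.9]
finger_gap: 0.0358
t: 5.85
ee_pos: [0.6611, -0.0079, 0.1802]
ee_rot: [3.141, -0.002, -2.662]
ft_force: [-0.4, -0.4, -2.7]
finger_gap: 0.0357
t 5.85 pos [ 0.6611 -0.0079  0.1802] rot [ 3.141e+00 -2.000e-03 -2.662e+00] F [-0.4 -0.4 -2.7] gap 0.0357 q [-0.25  0.44  0.26  1.42 -0.11  1.29  2.07]
shift [1.501 0.023 0.007] turn [ 0.006 -0.012 -0.001]
(np.float64(281.20869978247265), np.float64(122.65638556614351))
```

View pics/w2.png

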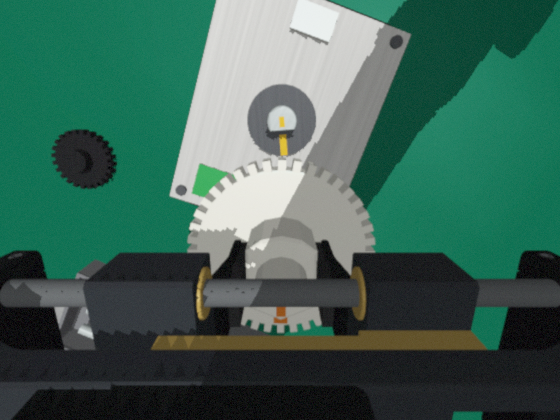

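The wrist view shows the collar at (281,122) with its yellow mark pointing down to (284,147). The gear is held level at (281,250), and its stripe also points down at (281,315). Now I'll measure the collar centre, the yaw and the gear's position in the hand.

```bash
cat > m2.py <<'E'
from h import *
I=cv2.imread("pics/w2.png");P=dict(np.load("pics/w2.npz"));H=cv2.cvtColor(I,cv2.COLOR_BGR2HSV)
D=P["D"];W=pts(P,D)
def fit(X):
    from scipy.optimize import least_squares
    r=least_squares(lambda p:np.hypot(X[:,0]-p[0],X[:,1]-p[1])-p[2],[*X.mean(0),40],loss="soft_l1");return r.x,np.abs(r.fun).mean()
b=np.zeros(D.shape,bool);b[75:160,240:325]=1
dk=b&(H[...,2]<125)&(H[...,1]<90)
y=b&(H[...,0]>15)&(H[...,0]<36)&(H[...,1]>130)
m=cv2.morphologyEx((dk|y).astype(np.uint8),cv2.MORPH_OPEN,np.ones((3,3)))
cs=max(cv2.findContours(m,0,2)[0],key=cv2.contourArea)[:,0]
cs=cs[(cs[:,1]<135)&(cs[:,0]<285)]
X=np.array([cast(P,u,v,.068)[:2]*1000 for u,v in cs]);c,e=fit(X);print("collar",c,e)
yl=np.argwhere(y);lo=yl[yl[:,0]>132];hi=yl[yl[:,0]<128]
q=cast(P,lo[:,1].mean(),lo[:,0].mean(),.068)[:2]*1000;q2=cast(P,hi[:,1].mean(),hi[:,0].mean(),.098)[:2]*1000
print("collar mark",q,len(lo),"end mark",q2,len(hi),"yaw",np.arctan2(*(q-c[:2])[::-1]))
pc=np.array([cast(P,a,d,.068)[:2]*1000 for d,a in lo]);_,_,v=np.linalg.svd(pc-pc.mean(0));print("mark own axis",np.arctan2(v[0,1],v[0,0]))
st=b&(H[...,2]>140)&(H[...,1]<60);st[:100]=0;st[131:]=0;st[:,:266]=0;st[:,299:]=0
v_,u_=np.nonzero(st);print("shaft end px bbox",u_.min(),u_.max(),v_.min(),v_.max())
cu=np.array([[u,v] for u,v in max(cv2.findContours(st.astype(np.uint8),0,2)[0],key=cv2.contourArea)[:,0] if v<122]);X=np.array([cast(P,u,v,.098)[:2]*1000 for u,v in cu]);c2,e=fit(X);print("shaft end",c2,e)
# gear disc in hand: upper arc, top face height = tcp z -.0215+.014
z=env.state()["ee_pos"][2]-.0215+.014
g=(W[...,2]>.14)&(W[...,2]<.2)&(H[...,1]<60)&(H[...,2]>90)
g[:150]=0;g[300:]=0;cs=max(cv2.findContours(g.astype(np.uint8),0,2)[0],key=cv2.contourArea)[:,0]
cs=cs[(cs[:,1]<230)]
X=np.array([cast(P,u,v,z)[:2]*1000 for u,v in cs]);tip=cv2.convexHull(X.astype(np.float32))[:,0]
t=np.array(env.state()["ee_pos"][:2])*1000
d=np.hypot(*(tip-t).T);tip=tip[d>50];print(len(tip));c3,e=fit(tip);print("gear",c3,e,"tcp",t)
a=g&(np.arange(420)[:,None]<235);print("gear top z",np.median(W[a][:,2]),z)
E
python3 m2.py
```

```text
collar [593.00227873 -41.40979535  29.17671778] 0.267025379559743
collar mark [609.85334626 -31.45328499] 141 end mark [593.20021957 -41.62750101] 37 yaw 0.5336669048872839
mark own axis 0.5476387820878033
shaft end px bbox 267 296 105 130
shaft end [592.32278654 -41.97756122  11.03444349] 0.24459078775449916
40
gear [658.6956108   -8.4752303   55.31793963] 0.259747378883511 tcp [661.22002045  -7.80762503]
gear top z 0.17200391634080972 0.17298026619130238
```

```bash
python3 -m pendant '[[20,0.1,0,0,0,0,-0.2],[20,0.3,0,0,0,0,-0.2],[20,0.4,0,0,0,0,0],[20,0.4,0,0,0,0,0],[20,0.2,0,0,0,0,0],[20,0.1,0,0.2,0,0,0],[20,0,0,0.3,0,0,0],[20,0,0,0.3,0,0,0],[20,0,0,0.2,0,0,0],[20,0,0,0,0,0,0],[20,0,0,0,0,0,0]]' 40
python3 -c "
from h import *
plan(.5941,-.0413,.122,.537+np.pi)"
```

```text
t: 7.0
ee_pos: [0.597, -0.0454, 0.1311]
ee_rot: [3.141, -0.001, -2.604]
ft_force: [0.8, 0.4, -1.2]
finger_gap: 0.0356
t 7.0 pos [ 0.597  -0.0454  0.1311] rot [ 3.141e+00 -1.000e-03 -2.604e+00] F [ 0.8  0.4 -1.2] gap 0.0356 q [-0.21  0.34  0.26  1.66 -0.09  1.15  2.18]
shift [0.008 0.1   0.183] turn [ 0.002 -0.004  0.008]
```

```bash
python3 -m pendant '[[20,0.01,0.1,0.05,0,0,0],[20,0,0,0.08,0,0,0],[20,0,0,0,0,0,0],[20,0,0,0,0,0,0],[20,0,0,0,0,0,0]]'
python3 -c "
from h import *
for i in range(4): viewer.read_camera('top'); plan(.5941,-.0413,.122,.537+np.pi)"
```

```text
t: 7.5
ee_pos: [0.594, -0.0417, 0.1252]
ee_rot: [-3.141, 0.0, -2.604]
ft_force: [-0.4, -0.7, -1.9]
finger_gap: 0.0353
t 7.55 pos [ 0.594  -0.0417  0.1252] rot [-3.141  0.    -2.604] F [-0.1 -0.2 -1.3] gap 0.0356 q [-0.22  0.34  0.25  1.68 -0.09  1.14  2.17]
shift [-0.005  0.006  0.065] turn [-0.001  0.003  0.004]
t 7.6 pos [ 0.594  -0.0417  0.1252] rot [-3.141  0.    -2.604] F [-0.3 -0.6 -1.4] gap 0.0357 q [-0.22  0.34  0.25  1.68 -0.09  1.14  2.17]
shift [-0.006  0.006  0.064] turn [-0.001  0.002  0.004]
t 7.65 pos [ 0.594  -0.0416  0.1252] rot [-3.142  0.    -2.604] F [-0.7  0.4 -2. ] gap 0.0359 q [-0.22  0.34  0.25  1.68 -0.09  1.14  2.17]
shift [-0.005  0.004  0.063] turn [-0.001  0.002  0.005]
t 7.7 pos [ 0.594  -0.0416  0.1251] rot [-3.142  0.    -2.604] F [-0.9  0.6 -1.9] gap 0.0355 q [-0.22  0.34  0.25  1.68 -0.09  1.14  2.17]
shift [-0.006  0.004  0.062] turn [-0.     0.001  0.004]
```

Lowering in small steps.

```bash
python3 -m pendant '[[20,0,0,0.06,0,0,0],[20,0,0,0.06,0,0,0],[20,0,0,0.06,0,0,0],[20,0,0,0.06,0,0,0],[20,0,0,0,0,0,0],[20,0,0,0,0,0,0]]'
```

```text
t: 8.3
ee_pos: [0.5934, -0.0419, 0.1126]
ee_rot: [3.141, -0.001, -2.604]
ft_force: [-2.4, -2.8, -4.2]
finger_gap: 0.036
```

```bash
python3 -m pendant '[[20,0.01,0,0.06,0,0,0],[20,0,0,0.06,0,0,0],[20,0,0,0.06,0,0,0],[20,0,0,0.06,0,0,0],[20,0,0,0.06,0,0,0],[20,0,0,0.06,0,0,0],[20,0,0,0.04,0,0,0],[20,0,0,0,0,0,0],[20,0,0,0,0,0,0]]'
```

```text
t: 9.2
ee_pos: [0.5933, -0.0419, 0.0927]
ee_rot: [3.141, -0.0, -2.604]
ft_force: [-2.1, -2.7, -3.7]
finger_gap: 0.036
```

```bash
python3 -m pendant '[[20,0.01,0,0.03,0,0,0],[20,0,0,0.03,0,0,0],[20,0,0,0,0,0,0],[20,0,0,0,0,0,0]]'; python3 -m pendant '[[20,0,0,0.02,0,0,0],[20,0,0,0,0,0,0],[20,0,0,0,0,0,0]]'
```

```text
t: 9.6
ee_pos: [0.5932, -0.0419, 0.09]
ee_rot: [3.142, 0.0, -2.604]
ft_force: [-1.1, -2.1, -3.2]
finger_gap: 0.0357
t: 9.9
ee_pos: [0.5932, -0.0419, 0.0895]
ee_rot: [-3.142, 0.001, -2.604]
ft_force: [-3.6, -1.5, 5.6]
finger_gap: 0.0355
```

Fz rose by 9 N at 0.0895, which is the expected home height. I'll press slightly and then release.

```bash
python3 -m pendant '[[20,0,0,0.02,0,0,0],[20,0,0,0,0,0,0]]';python3 -m pendant '[[40,0,0,0,0,0,0],[50,0,0,0,0,0,0],[70,0,0,0,0,0,0],[87,0,0,0,0,0,0],[87,0,0,0,0,0,0],[87,0,0,0,0,0,0],[87,0,0,-0.3,0,0,0],[87,0,0,-0.6,0,0,0],[87,-0.3,0,-0.8,0,0,0],[87,-0.7,0,-0.6,0,0,0],[87,-0.7,0,-0.3,0,0,0],[87,0,0,0,0,0,0]]'
python3 - <<'E'
from h import *
plan(.461,-.292,.22,.203+np.pi)
P=viewer.camera_params("wrist");I,D=viewer.read_camera("wrist")
cv2.imwrite("pics/w3.png",I);np.savez("pics/w3.npz",D=D,**P)
H=cv2.cvtColor(I,cv2.COLOR_BGR2HSV);W=pts(P,D)
print(proj(P,[.593,-.0419,.114]))
w=(H[...,1]<60)&(H[...,2]>110)
for lo,hi in((.06,.066),(.074,.092),(.105,.125)):
    t=w&(W[...,2]>lo)&(W[...,2]<hi)&(np.hypot(W[...,0]-.593,W[...,1]+.042)<.06);print(t.sum(),np.median(W[t],0),np.percentile(W[t][:,2],[5,95]))
E
```

```text
t: 10.1
ee_pos: [0.5933, -0.0419, 0.0894]
ee_rot: [3.141, 0.001, -2.604]
ft_force: [-7.7, -0.6, 14.6]
finger_gap: 0.0356
t: 11.3
ee_pos: [0.6694, 0.0054, 0.2213]
ee_rot: [-3.141, 0.006, -2.6]
ft_force: [-0.8, 0.4, -1.0]
finger_gap: 0.0868
t 11.3 pos [0.6694 0.0054 0.2213] rot [-3.141  0.006 -2.6  ] F [-0.8  0.4 -1. ] gap 0.0868 q [-0.25  0.43  0.25  1.35 -0.11  1.37  2.11]
shift [ 6.639 -2.945 -0.007] turn [-1.000e-03  4.100e-02  2.428e+00]
(np.float64(278.6672211423497), np.float64(102.79262199854924))
164 [ 0.58415252 -0.04477583  0.06036282] [0.06001677 0.06118147]
8768 [ 0.58892679 -0.04448456  0.08130634] [0.08007443 0.08256686]
1466 [ 0.59187324 -0.04242226  0.11321855] [0.11156921 0.11445634]
```

View pics/w3.png

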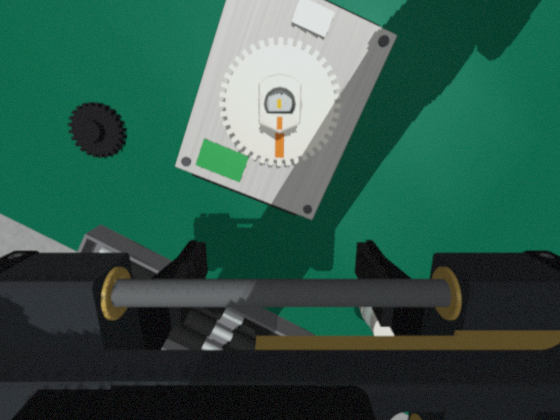

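The gear looks home: disc top at 0.081, hub top at 0.113, and the shaft flat and the stripe agree at (279,103). I'll fit its centre and move over the cap.

```bash
python3 -m pendant '[[87,0.3,-0.13,0,0,0,0],[87,0.7,-0.3,0,0,0,0],[87,0.8,-0.36,0,0,0,0.2],[87,0.8,-0.36,0,0,0,0.2],[87,0.8,-0.36,0,0,0,0.2],[87,0.8,-0.36,0,0,0,0.2],[87,0.8,-0.4,0,0,0,0.2],[87,0.7,-0.36,0,0,0,0.4],[87,0.5,-0.3,0,0,0,0.4],[87,0.2,-0.1,0,0,0,0.4],[87,0,0,0,0,0,0],[87,0,0,0,0,0,0]]'
python3 - <<'E'
from h import *
def mc(X): c,r=cv2.minEnclosingCircle(X.astype(np.float32));return np.round([*c,r],1)
P=dict(np.load("pics/w3.npz"));I=cv2.imread("pics/w3.png");W=pts(P,P["D"])
t=(W[...,2]>.074)&(np.hypot(W[...,0]-.593,W[...,1]+.042)<.064);t[175:]=0
cs=max(cv2.findContours(t.astype(np.uint8),0,2)[0],key=cv2.contourArea)[:,0]
print("gear",mc(np.array([cast(P,u,v,.082)[:2]*1000 for u,v in cs])))
plan(.461,-.292,.2,.203+np.pi)
P=viewer.camera_params("wrist");I,D=viewer.read_camera("wrist");cv2.imwrite("pics/w4.png",I);np.savez("pics/w4.npz",D=D,**P)
H=cv2.cvtColor(I,cv2.COLOR_BGR2HSV);W=pts(P,D)
b=(H[...,0]>100)&(H[...,0]<125)&(H[...,1]>120)&(np.hypot(W[...,0]-.461,W[...,1]+.292)<.07);print(b.sum(),proj(P,[.461,-.292,.02]))
cs=max(cv2.findContours(b.astype(np.uint8),0,2)[0],key=cv2.contourArea)[:,0];print("flange",mc(np.array([cast(P,u,v,.02)[:2]*1000 for u,v in cs])))
t=b&(W[...,2]>.043)&(W[...,2]<.06);v,u=np.nonzero(t);X=np.array([cast(P,a,d,.05)[:2]*1000 for a,d in zip(u,v)],np.float32);print("bar",cv2.minAreaRect(X),X.mean(0))
w,vv=np.linalg.eigh(np.cov(X.T));print("yaw",np.arctan2(vv[1,1],vv[0,1]))
E
```

```text
t: 12.55
ee_pos: [0.4474, -0.2766, 0.2179]
ee_rot: [3.141, 0.0, -2.91]
ft_force: [1.0, 0.2, -0.2]
finger_gap: 0.0868
gear [593.2 -41.5  57.2]
t 12.55 pos [ 0.4474 -0.2766  0.2179] rot [ 3.141  0.    -2.91 ] F [ 1.   0.2 -0.2] gap 0.0868 q [ 0.05  0.11  0.46  1.75 -0.05  1.29  2.32]
shift [-0.195 -0.363  0.357] turn [0.005 0.002 0.206]
2943 (np.float64(265.3141781422176), np.float64(193.5612376269643))
flange [ 458.9 -292.9   37.9]
bar ((457.5851135253906, -293.5386047363281), (40.450775146484375, 23.80526351928711), 12.869471549987793) [ 457.6443 -293.3998]
yaw -2.9493663192346915
```

View pics/w4.png

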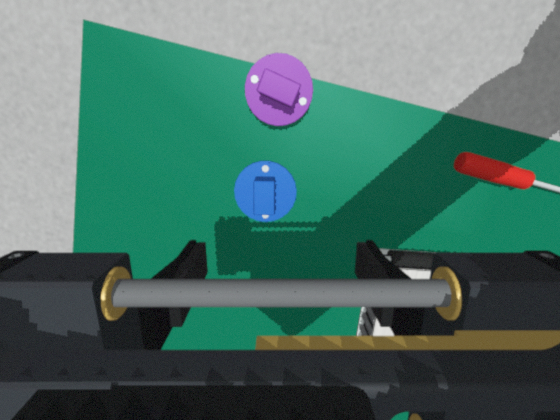

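The blue cap is at (265,192) with its bar vertical in the image. The purple one at (279,88) is not wanted. The target is (0.4585,-0.293) with yaw +0.19 units. I'll descend and grip.

```bash
python3 -m pendant '[[87,-0.14,-0.37,0.2,0,0,0.19],[87,0,0,0.8,0,0,0],[87,0,0,0.9,0,0,0],[87,0,0,0.8,0,0,0],[87,0,0,0.6,0,0,0],[87,0,0,0.3,0,0,0],[87,0,0,0.1,0,0,0],[87,0,0,0,0,0,0],[87,0,0,0,0,0,0]]' 25; python3 -c "
from h import *
plan(.4585,-.293,.024,-2.936)"
```

```text
t: 13.5
ee_pos: [0.4597, -0.2939, 0.0345]
ee_rot: [-3.14, 0.002, -2.937]
ft_force: [0.0, -0.4, 0.6]
finger_gap: 0.0871
t 13.5 pos [ 0.4597 -0.2939  0.0345] rot [-3.140e+00  2.000e-03 -2.937e+00] F [ 0.  -0.4  0.6] gap 0.0871 q [ 0.11  0.36  0.43  1.89 -0.19  0.92  2.41]
shift [0.02  0.022 0.209] turn [-0.008  0.014 -0.008]
```

```bash
python3 -m pendant '[[87,0.02,0.02,0.1,0,0,0],[87,0,0,0.1,0,0,0],[87,0,0,0,0,0,0],[10,0,0,0,0,0,0],[10,0,0,0,0,0,0],[10,0,0,0,0,0,0],[10,0,0,0,0,0,0],[10,0,0,0,0,0,0],[10,0,0,0,0,0,0],[10,0,0,0,0,0,0],[10,0,0,0,0,0,0],[10,0,0,0,0,0,0]]' 25; python3 -c "
from h import *
plan(.4585,-.293,.024,-2.936)"
```

```text
t: 14.7
ee_pos: [0.4574, -0.2927, 0.023]
ee_rot: [3.142, 0.0, -2.938]
ft_force: [-0.2, -0.1, -0.5]
finger_gap: 0.024
t 14.7 pos [ 0.4574 -0.2927  0.023 ] rot [ 3.142  0.    -2.938] F [-0.2 -0.1 -0.5] gap 0.024 q [ 0.12  0.38  0.43  1.9  -0.2   0.9   2.42]
shift [-0.021 -0.01  -0.02 ] turn [ 0.     0.    -0.012]
```

```bash
python3 -m pendant '[[10,0,0,-0.2,0,0,0],[10,0,0,-0.5,0,0,0],[10,0,0,-0.8,0,0,0],[10,0,0,-0.8,0,0,0],[10,0,0,-0.8,0,0,0],[10,0,0,-0.4,0,0,0],[10,0,0,-0.1,0,0,0],[10,0,0,0,0,0,0]]'; python3 -c "
from h import *
plan(.676,-.024,.2,-2.938)"
```

```text
t: 15.5
ee_pos: [0.4574, -0.2927, 0.2033]
ee_rot: [-3.141, 0.001, -2.938]
ft_force: [-1.1, 0.2, -1.5]
finger_gap: 0.0241
t 15.5 pos [ 0.4574 -0.2927  0.2033] rot [-3.141e+00  1.000e-03 -2.938e+00] F [-1.1  0.2 -1.5] gap 0.0241 q [ 0.06  0.16  0.48  1.73 -0.08  1.26  2.33]
shift [-5.37   4.376  0.069] turn [-0.001  0.005  0.003]
```

```bash
python3 -m pendant '[[10,-0.2,0.16,0,0,0,0],[10,-0.5,0.41,0,0,0,0],[10,-0.65,0.53,0,0,0,0],[10,-0.65,0.53,0,0,0,0],[10,-0.65,0.53,0,0,0,0],[10,-0.65,0.53,0,0,0,0],[10,-0.65,0.53,0,0,0,0],[10,-0.65,0.53,0,0,0,0],[10,-0.5,0.41,0,0,0,0],[10,-0.27,0.22,0,0,0,0],[10,0,0,0,0,0,0],[10,0,0,0,0,0,0]]'
cat > m5.py <<'E'
from h import *
plan(.5925,-.0415,.16,-2.938)
P=viewer.camera_params("wrist");t=env.state()["ee_pos"];I,D=viewer.read_camera("wrist");cv2.imwrite("pics/w5.png",I);np.savez("pics/w5.npz",D=D,**P)
H=cv2.cvtColor(I,cv2.COLOR_BGR2HSV);W=pts(P,D)
def mc(X): c,r=cv2.minEnclosingCircle(X.astype(np.float32));return np.round([*c,r],1)
g=(W[...,2]>.074)&(W[...,2]<.125)&(np.hypot(W[...,0]-.593,W[...,1]+.042)<.064)
cs=max(cv2.findContours(g.astype(np.uint8),0,2)[0],key=cv2.contourArea)[:,0];print("gear",mc(np.array([cast(P,u,v,.082)[:2]*1000 for u,v in cs])))
h=g&(W[...,2]>.108);
b=(H[...,0]>100)&(H[...,0]<125)&(H[...,1]>100)&(W[...,2]>.15)
n,l,s,_=cv2.connectedComponentsWithStats(b.astype(np.uint8));k=1+np.argmax(s[1:,4]);b=l==k;print(s[k])
cs=max(cv2.findContours(b.astype(np.uint8),0,2)[0],key=cv2.contourArea)[:,0];z=t[2]-.023+.02
X=np.array([cast(P,u,v,z)[:2]*1000 for u,v in cs]);print("flange",mc(X),"tcp",np.round(t*1000,1))
f=b&(W[...,2]<z+.012);print("flange z",np.median(W[f][:,2]),z)
T=np.array([np.cos(-2.938),np.sin(-2.938)]);print("front edge along tool x rel tcp",((X-t[:2]*1000)@T).max())
E
python3 m5.py
```

```text
t: 16.7
ee_pos: [0.6753, -0.0233, 0.201]
ee_rot: [3.141, -0.003, -2.937]
ft_force: [0.2, -0.4, -0.9]
finger_gap: 0.0236
t 16.7 pos [ 0.6753 -0.0233  0.201 ] rot [ 3.141e+00 -3.000e-03 -2.937e+00] F [ 0.2 -0.4 -0.9] gap 0.0236 q [-0.25  0.46  0.31  1.35 -0.14  1.35  1.83]
shift [ 1.693 -0.02   0.825] turn [ 0.002 -0.022  0.007]
gear [593.3 -41.1  56.8]
[ 218  197  126   83 6711]
flange [673.  -23.4  36.9] tcp [675.3 -23.3 201. ]
flange z 0.1974772259102578 0.1980111991425328
front edge along tool x rel tcp 36.32302631697238
```

View pics/w5.png

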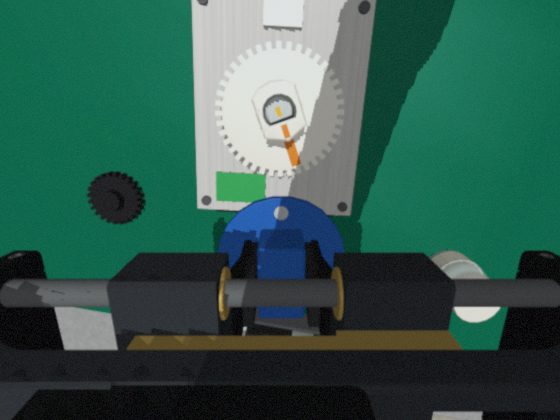

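The gear is at (280,110), still home, and the blue cap is level in the grip with its front edge at (281,197). The TCP target for centring is (0.592,-0.0415).

```bash
python3 -m pendant '[[10,0.1,0,0,0,0,0],[10,0.3,-0.02,0,0,0,0],[10,0.4,0,0,0,0,0],[10,0.4,0,0,0,0,0],[10,0.3,0,0.1,0,0,0],[10,0.15,0,0.2,0,0,0],[10,0.05,0,0.3,0,0,0],[10,0,0,0.3,0,0,0],[10,0,0,0.2,0,0,0],[10,0,0,0.08,0,0,0],[10,0,0,0,0,0,0],[10,0,0,0,0,0,0]]';  python3 -c "
from h import *
plan(.592,-.0415,.142,-2.938)"
```

```text
t: 17.95
ee_pos: [0.5933, -0.0421, 0.1444]
ee_rot: [-3.141, 0.001, -2.938]
ft_force: [0.1, 0.7, -0.4]
finger_gap: 0.0237
t 17.95 pos [ 0.5933 -0.0421  0.1444] rot [-3.141e+00  1.000e-03 -2.938e+00] F [ 0.1  0.7 -0.4] gap 0.0237 q [-0.26  0.32  0.31  1.66 -0.1   1.17  1.85]
shift [0.023 0.017 0.049] turn [-0.001  0.004  0.003]
```

```bash
python3 -m pendant '[[10,0.02,0.02,0.05,0,0,0],[10,0,0,0,0,0,0],[10,0,0,0,0,0,0],[10,0,0,0,0,0,0]]'; python3 -m pendant '[[10,0,0,0.06,0,0,0],[10,0,0,0.06,0,0,0],[10,0,0,0.04,0,0,0],[10,0,0,0,0,0,0],[10,0,0,0,0,0,0]]'
```

```text
t: 18.35
ee_pos: [0.5919, -0.0412, 0.1417]
ee_rot: [3.142, 0.0, -2.938]
ft_force: [0.1, 0.2, -1.0]
finger_gap: 0.0238
t: 18.85
ee_pos: [0.5917, -0.0413, 0.1335]
ee_rot: [3.142, -0.0, -2.938]
ft_force: [0.2, -1.4, -2.1]
finger_gap: 0.0239
```

No resistance at 3.5 mm past entry, so I'll continue.

```bash
python3 -m pendant '[[10,0,0,0.05,0,0,0],[10,0,0,0.05,0,0,0],[10,0,0,0.05,0,0,0],[10,0,0,0.03,0,0,0],[10,0,0,0,0,0,0],[10,0,0,0,0,0,0]]'; python3 -m pendant '[[10,0,0,0.02,0,0,0],[10,0,0,0,0,0,0],[10,0,0,0,0,0,0]]'
```

```text
t: 19.45
ee_pos: [0.5918, -0.0413, 0.1245]
ee_rot: [3.142, 0.0, -2.938]
ft_force: [-0.3, 0.4, -1.6]
finger_gap: 0.0241
t: 19.75
ee_pos: [0.5918, -0.0412, 0.1236]
ee_rot: [3.141, 0.0, -2.938]
ft_force: [0.3, -0.1, -1.2]
finger_gap: 0.0238
```

```bash
python3 -m pendant '[[10,0,0,0.02,0,0,0],[10,0,0,0,0,0,0],[10,0,0,0,0,0,0]]'; python3 -m pendant '[[10,0,0,0.01,0,0,0],[10,0,0,0,0,0,0],[10,0,0,0,0,0,0]]'
```

```text
t: 20.05
ee_pos: [0.592, -0.0413, 0.123]
ee_rot: [3.142, 0.001, -2.938]
ft_force: [-1.2, 0.8, 4.4]
finger_gap: 0.0237
t: 20.35
ee_pos: [0.592, -0.0413, 0.123]
ee_rot: [3.141, 0.001, -2.938]
ft_force: [-3.0, 0.4, 8.1]
finger_gap: 0.0237
```

Seated at the expected 0.123, with Fz at 8 N. I'll release, rise and check.

```bash
python3 -m pendant '[[30,0,0,0,0,0,0],[45,0,0,0,0,0,0],[70,0,0,0,0,0,0],[87,0,0,0,0,0,0],[87,0,0,0,0,0,0],[87,0,0,0,0,0,0],[87,0,0,-0.3,0,0,0],[87,0,0,-0.6,0,0,0],[87,-0.3,0,-0.8,0,0,0],[87,-0.7,0,-0.6,0,0,0],[87,-0.8,0,-0.3,0,0,0],[87,0,0,0,0,0,0]]'
python3 - <<'E'
from h import *
P=viewer.camera_params("wrist");I,D=viewer.read_camera("wrist");cv2.imwrite("pics/w6.png",I)
H=cv2.cvtColor(I,cv2.COLOR_BGR2HSV);W=pts(P,D)
def mc(X): c,r=cv2.minEnclosingCircle(X.astype(np.float32));return np.round([*c,r],1)
near=np.hypot(W[...,0]-.593,W[...,1]+.042)<.066
b=near&(H[...,0]>100)&(H[...,0]<125)&(H[...,1]>100)
cs=max(cv2.findContours(b.astype(np.uint8),0,2)[0],key=cv2.contourArea)[:,0];print("cap",mc(np.array([cast(P,u,v,.12)[:2]*1000 for u,v in cs])))
for n,lo,hi in(("disc",.07,.09),("flange",.112,.128),("bar",.14,.16)):
    t=near&(W[...,2]>lo)&(W[...,2]<hi);A=W[t];c,*_=np.linalg.lstsq(np.c_[A[:,:2],np.ones(len(A))],A[:,2],rcond=None);print(n,t.sum(),"z",round(np.median(A[:,2]),4),"slope",np.round(c[:2],3))
g=near&(W[...,2]>.072);cs=max(cv2.findContours(g.astype(np.uint8),0,2)[0],key=cv2.contourArea)[:,0];print("gear",mc(np.array([cast(P,u,v,.082)[:2]*1000 for u,v in cs])))
o=near&(H[...,0]<20)&(H[...,0]>4)&(H[...,1]>150);v,u=np.nonzero(o);
if len(u): q=cast(P,u.mean(),v.mean(),.082);print("stripe yaw",np.arctan2(q[1]+.0415,q[0]-.5933),len(u))
print(env.state()["ft_force"],env.state()["ee_pos"])
E
```

```text
t: 21.55
ee_pos: [0.6838, -0.0208, 0.2542]
ee_rot: [-3.141, 0.004, -2.935]
ft_force: [0.0, 0.0, -0.9]
finger_gap: 0.0868
cap [593.6 -40.3  37.1]
disc 3573 z 0.0812 slope [0.001 0.001]
flange 4092 z 0.1194 slope [-0.  0.]
bar 1464 z 0.1492 slope [0.001 0.005]
gear [593.4 -41.6  57.2]
stripe yaw 0.4030232811213734 35
[-0.37682546 -0.21873454 -0.60782854] [ 0.6815778  -0.02207784  0.25286212]
```

View pics/w6.png

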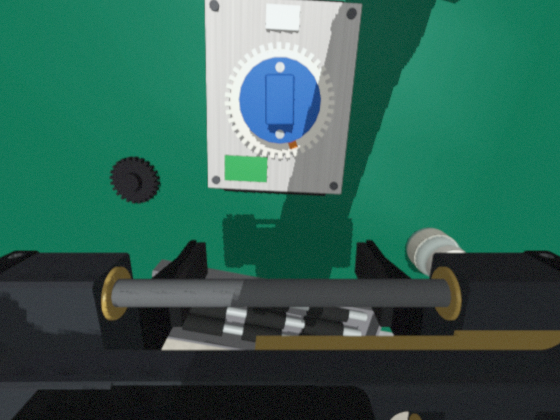

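The cap is flush and level over the gear at (280,100), and the bystanders haven't been disturbed. Handing in.

```bash
python3 -m pendant '[[87,0,0,0,0,0,0],[87,0,0,0,0,0,0],[87,0,0,0,0,0,0]]'; python3 -c "
from h import *
print(env.close_job())"
```

```text
t: 21.9
ee_pos: [0.6791, -0.0235, 0.2523]
ee_rot: [3.141, -0.0, -2.938]
ft_force: [0.6, 0.2, 0.4]
finger_gap: 0.087
the job is handed in; nothing more can be done
None
```

The white gear nearest the base is keyed on the shaft and the blue cap is on its hub. Both are let go, and I handed the job in at about 22 s with the gripper open and clear. No verdict was reported.

**Gear:** it met the collar at the expected height. With the cap on, its disc top read 0.081 m (0.082 expected) and was level. Its centre was within about 1 mm of the collar's.

**Cap:** it met the hub's top at the expected height. Its flange top read 0.119 m (0.120 expected), level and about 1.3 mm off the gear's axis (limit 5 mm).

**One check disagreed:** the last gear yaw, taken from the small bit of stripe still showing past the cap, came out at 0.40 rad. The shaft had measured about 0.54. I put the difference, about 0.13 rad (limit 0.25), down to the partly hidden stripe and an arm that was still settling. The picture before the cap went on showed the flats aligned.

**Bystanders:** the arm never went near the screwdriver, jar or idler. The idler and jar were in the final view, but the screwdriver was not, and I did not re-measure any of them.

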